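# Push the air nozzle home in its push-in coupling

### The job

Take the black dust cap out of the upright push-in coupling and put it in the small aluminium tray. Then take the nozzle with the pointed tip out of the wooden block and push its plug into the coupling past the grip, so that it stays in against the valve spring when you let go. Push steadily and no harder than the grip and spring need, without ramming it against the bottom, and leave the other nozzle and everything else where they are.

Things in the scene. Friction and masses are not known exactly. Their poses are not given: they have to be found in the camera images.
- coupling: bench air manifold fixed to the table: aluminium foot 80x80x10 mm, block 56x56 mm up to 35 mm, on it an upright steel coupling, 41 mm outside, top 103 mm high. Origin: centre of the underside, z up. Bore 18.8 mm wide; funnel at the top, 28 mm wide, 10 mm deep. In the bore 3 spring jaws (the grip), below them a sprung valve: one insert, whose depth varies by 20 mm and cannot be seen
- coupling_mouth (a point): centre of the coupling's open top, 103 mm above the table, on the bore's axis; z up. A plug's tip meets the jaws 20 to 40 mm below it (the push rises to about 7 N over 6 mm, then falls); 12 mm past first touch it meets the valve (4 N, then 2.5 N more per mm); 4 mm on (12 N) the jaws snap behind the plug's shoulder; 3 mm on (20 N) comes a hard floor. Over 40 N is damage
- valve (a joint): travel of the coupling's sprung valve in m: 0 shut, grows as the plug's tip presses it down; about 0.004 when the jaws hold the plug, 0.007 with the tip on the hard floor. It pushes a plug that is let go too early back up
- dust_cap: black plastic dust cap standing loosely in the coupling's mouth: stem 16 mm diameter and 12 mm long in the bore, flange 34 mm diameter and 4 mm thick resting on the rim, above it a round knob 18 mm diameter and 24 mm tall to grasp. Origin at the centre of the stem's foot, z up through the knob; 40 mm tall in all, 30 g
- tray: small aluminium parts tray fixed to the table, 90 x 90 x 18 mm with 3 mm walls, open at the top. Origin at the centre of its underside, z up
- nozzle_block: light wooden block 120 (x) x 60 (y) x 78 (z) mm fixed to the table, with two upright holes of 20 mm at x = -32 and +32 mm on its middle line, each holding a nozzle; which nozzle stands in which hole varies. Origin at the centre of the underside
- blow_nozzle: the nozzle to fit: steel, 136 mm tall, pointed top, its collar resting on the block. Origin: centre of the lower end, z up. From below: plug cone 8 to 16 mm wide over 7 mm, 16 mm to the flat shoulder at 12 mm, 9 mm neck to 22 mm, 16 mm shank from 24 to 68 mm, collar 27 mm wide to 78 mm, ribbed grip 22 mm wide to 120 mm (grasp here), cone to 136 mm. About 0.14 kg
- fan_nozzle: the other nozzle, to be left alone: same plug, collar and grip, but a flat 34 x 7 mm bar-shaped tip on top, 134 mm tall. Origin at the centre of its lower end, z up
- wax_pot: round screw-lid pot, 59 mm diameter, 40 mm tall, bystander; origin at the centre of its underside
- findings_tin: flat white tin 60 x 90 x 25 mm, bystander; origin at the centre of its underside
- marker: marker pen 130 mm long, lying, bystander; origin under its middle
- bench_block: square steel block 64 x 64 x 16 mm, bystander; origin at the centre of its underside
Not all that is in view belongs to the job. Leave any blue or orange look-alike of the blow_nozzle alone.

How it is judged:
On the way, in this order (a step that is already met when the one before it is completed fails the run):
1. the dust cap lies in the tray (x of dust_cap in the frame of tray between -0.045 and 0.045 m and y of dust_cap in the frame of tray between -0.045 and 0.045 m and height (world z) of dust_cap below 0.03 m), for 0.2 s.
2. the pointed nozzle is pushed in past the grip (value of joint valve above 0.003 m and horizontal distance between blow_nozzle and coupling_mouth below 0.004 m), for 0.2 s.
At the end, for the whole second after the job is handed in: The pointed nozzle is released, at rest in the coupling, upright within 0.12 rad, its lower end within 4 mm of the axis and over 30 mm below the mouth, held down on the valve (travel over 2.5 mm); the cap is at rest in the tray (origin within 45 mm of its centre on each axis, below 30 mm) (all of step 1 and value of joint valve above 0.0025 m and horizontal distance between blow_nozzle and coupling_mouth below 0.004 m and z of blow_nozzle in the frame of coupling_mouth below -0.03 m and angle between blow_nozzle's own z axis and vertical below 0.12 rad and linear speed of each of blow_nozzle, dust_cap below 0.02 m/s); the robot touches nothing.
It fails at once if the nozzle is rammed: more than 40 N between the nozzle and the coupling (contact force between blow_nozzle and coupling above 40 N).
It fails at once if the other nozzle is taken or put in the coupling (distance of fan_nozzle from where it was at the start of the episode above 0.02 m).
It fails at once if a bystander is pushed away by more than 30 mm (distance of any of wax_pot, findings_tin, marker, bench_block from where it was at the start of the episode above 0.03 m).
It also fails if it takes over 72 s, if anything falls off the work surface, if the arm or the gripper's body presses on something with over 40 N, if the wrist force passes 120 N, or if a joint passes its speed limit or range.

### The arm

A 6-joint arm with a two-finger parallel gripper is mounted at the origin on a cart in front of the work surface, level with it; the furniture and walls round the work are solid. World frame = base frame: x ahead of the robot, y to its left, z up, the work surface at z = 0. Lengths are in m, angles in rad, forces in N, time in s.
With the tool pointing down it reaches from about 0.4 to 0.925 m from the base axis. Payload 3.4 kg.
Tool frame: the origin (TCP) lies at the very end of the fingers, on their centre line; the grasp point (between the pads) lies 19 mm behind it; z points along the fingers, y is the direction in which the jaws open and shut (so a half turn about z gives the same grasp; the last joint's range is limited). The gripper opens to 85 mm and grips with 20 to 120 N. Pads are 22 mm wide; open, the fingers measure 114 mm over their backs; the gripper's body (76 mm by 85 mm) begins 54 mm behind the grasp point. The pads swing forward as they close: fully open they stand 13 mm farther back than shut.
Start: joints at [1.105, 0.307, 1.506, -0, 1.328, -0.073], TCP at [0.22, 0.531, 0.231] pointing down, gripper open.
Joint ranges: [-3.12, 3.12], [-1.05, 2.28], [0.14, 2.33], [-1.42, 4.57], [0.1, 2.73], [-2.68, 2.68]. Speed limits (rad/s): [2.57, 2.57, 3.14, 3.14, 3.14, 3.14].

### API

Orientations are given as [roll, pitch, yaw] about the fixed x, y, z axes, in that order (R = Rz(yaw) Ry(pitch) Rx(roll)).
In Python, from cell import env gives the robot as it stands.
- The arm moves only by the tool servo_tool, never from a script. Its argument "targets" is a list that holds one entry, the list of rows, each a list of 7 numbers: the turn, a rotation vector about the tool's x, y, z in rad, then the shift along the tool's x, y, z in mm, then the opening, from 0 (shut) to 1 (fully open). A call has exactly 8 rows; each row shifts and turns the commanded pose from where the row before left it, along the tool's axes as they then stand; what a row does not reach is not made up. A row lasts 1/10 s, in which the tool goes at most 50 mm and 8.59 degrees, less where a joint would pass 70% of its speed; a pose out of reach is approached as far as the arm can. A call is refused whole if a number of a shift passes 50 or a number of a turn 0.15, either way. A call with a gripper value outside its range is refused whole. The fingers move at their own pace and stop on an object; "newtons" is the grip in N (left out, the last holds). Time passes only in rows, so rows that do not move let the fingers close, or fill a call up. It gives the time, the measured TCP pose, the force and the opening at its end, in the units of the state.
- env.get_state(): the state, without advancing time (a new reading comes with each control period).
- env.snapshot(name): name is "side" or "top" or "wrist"; returns a dict with "pixels" (480x640x3 uint8, red, green, blue), "camera_matrix" (3x3 intrinsics, pixels), "rvec" (rotation vector, rad) and "tvec" (3), from world to camera coordinates, as OpenCV has them. Camera axes: x right, y down, z forward; pixel columns grow to the right and rows downward; lengths in m; the calibration is good to about 2 mm. A picture is of the moment at which its call begins. There is no depth.
- env.finish_job(): hands the job in, once; it reports no verdict.
Trained networks look in a picture, given as the dict that the camera call returned (one of the last four; its "shot" number tells which), for a name from the list of things; names that differ only in an ending like _2 or _b are one class to them, and where a whole thing is asked for, a point or a joint stands for the part that bears it (a point fixed in the world has none). Each returns a list of dicts, best first, with "conf" (0 to 1); they miss things now and then, are a little off and sometimes report something else, mostly with a low value. They report only what shows in the picture. A call takes as long as a camera call. They do not tell look-alikes from the thing itself.
- env.find_in(thing, picture): "uv" ([column, row] in pixels, amid what is visible of it).
- env.masks_of(thing, picture): "mask" (480x640 bool, what is visible of it) and "uv" ([column, row] in pixels, amid what is visible of it).
The state is a dict: "time": time; "joint_positions": joint angles; "qd": joint speeds; "joint_torque": joint torques, N m; "eef_pos": TCP position; "ee_rot": TCP orientation; "force": force on the tool from outside, world axes, zero at the start; "ft_torque": the same for the moment, N m; "opening": finger opening in m.
Only numpy, scipy, OpenCV 4.12 (cv2) and the standard library are available. Lean on these libraries where they do the work, as an engineer would, in place of code of your own. Each camera call takes 0.05 s, during which the arm holds its last target.

## Working session

There is one attempt and no reset: what is moved stays moved. The work goes in short steps, Python scripts to look and compute and a tool call to move; the robot and the scene stay as the last step left them, time stands still between calls to the robot, and variables do not carry over. Pictures are saved under pics/ and viewed, and the job is handed in when it is done.

Besides the shell and the picture viewer there is one more tool, called after ">>>" by a JSON object that holds its "fn" and its "kwargs". servo_tool: Moves the arm, as the interface text tells. Its arguments: {"type":"object","properties":{"targets":{"type":"array"},"newtons":{"type":"number"}},"required":["targets"]}

```bash
mkdir -p pics; ls; python3 - <<'E'
from cell import env
import cv2
print(env.get_state())
for n in("side","top","wrist"):
    p=env.snapshot(n); cv2.imwrite(f"pics/a_{n}.png",p["pixels"][:,:,::-1]); print(n,p["camera_matrix"].tolist(),p["rvec"],p["tvec"])
    if n!="wrist":
      for t in["coupling","dust_cap","tray","nozzle_block","blow_nozzle","fan_nozzle"]:
        print(t,[(np_["uv"],round(np_["conf"],2)) for np_ in env.find_in(t,p)])
E
```

```text
pics
{'time': 0.0, 'joint_positions': array([ 1.10550924e+00,  3.07555698e-01,  1.50765550e+00,  1.35263449e-05,
        1.32838126e+00, -7.35178117e-02]), 'qd': array([ 9.68685002e-04, -1.46923191e-03, -2.92522782e-04,  5.17096896e-05,
        4.39029285e-04,  7.00581650e-04]), 'joint_torque': array([-1.47099170e-03, -4.57560647e+01, -2.51917344e+01, -1.18058751e-04,
        1.31019964e-02, -1.82545153e-05]), 'eef_pos': array([0.21926996, 0.53081302, 0.23039768]), 'ee_rot': array([-3.13959921e+00, -1.59978260e-04,  2.74981996e+00]), 'force': array([ 0.13174288, -0.11188452,  0.51249988]), 'ft_torque': array([-0.05703456, -0.01236003,  0.03230099]), 'opening': 0.08531582026254889}
side [[592.1147591720976, 0.0, 320.5675026343256], [0.0, 592.1147591720976, 239.05607178598657], [0.0, 0.0, 1.0]] [ 2.09826436 -0.58604465  0.29662375] [-0.42702717  0.2177068   1.29203255]
coupling [([307.2, 212.8], 0.92), ([430.4, 291.3], 0.57)]
dust_cap []
tray [([269.5, 188.5], 0.87)]
nozzle_block [([419.3, 317.1], 0.8)]
blow_nozzle [([381.4, 333.3], 0.92), ([349.4, 341.3], 0.73), ([365.7, 313.9], 0.59), ([427.6, 287.6], 0.53)]
fan_nozzle []
top [[483.48708347955875, 0.0, 325.5926413119543], [0.0, 483.48708347955875, 244.14094026415324], [0.0, 0.0, 1.0]] [ 2.12616328 -2.12437395  0.19355253] [0.02876326 0.50802012 1.36137714]
coupling [([269.9, 227.1], 0.75)]
dust_cap [([264.4, 218.4], 0.55)]
tray [([197.4, 227.1], 0.76), ([448.5, 234.5], 0.24)]
nozzle_block [([435.8, 228.4], 0.83), ([269.6, 230.4], 0.72)]
blow_nozzle [([452.6, 290.1], 0.52), ([459.1, 262.3], 0.46), ([443.0, 215.4], 0.42)]
fan_nozzle [([448.9, 236.4], 0.54)]
wrist [[343.1431329955179, 0.0, 324.7388086293277], [0.0, 343.1431329955179, 237.51912611214718], [0.0, 0.0, 1.0]] [-2.3819466  -1.5922374  -0.25625225] [-0.5744993  -0.04018314  0.38021948]
```

View pics/a_side.png

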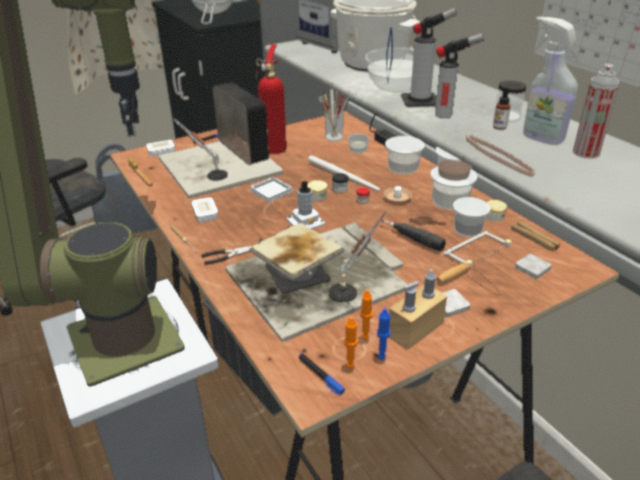

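View pics/a_top.png

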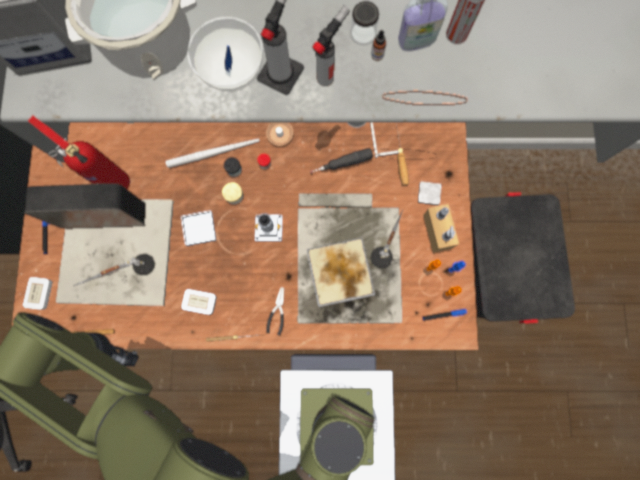

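View pics/a_wrist.png

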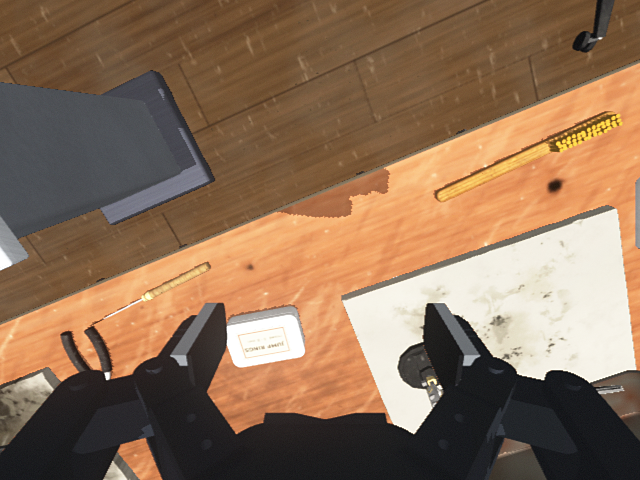

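```bash
python3 - <<'E'
import cv2
a=cv2.imread("pics/a_side.png"); 
cv2.imwrite("pics/a_side_c.png",cv2.resize(a[200:420,220:510],None,fx=2.7,fy=2.7,interpolation=3))
a=cv2.imread("pics/a_top.png"); 
cv2.imwrite("pics/a_top_c.png",cv2.resize(a[150:330,380:520],None,fx=3.3,fy=3.3,interpolation=3))
cv2.imwrite("pics/a_top_d.png",cv2.resize(a[150:330,150:350],None,fx=3.3,fy=3.3,interpolation=3))
E
```

```text
(no output)
```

View pics/a_side_c.png

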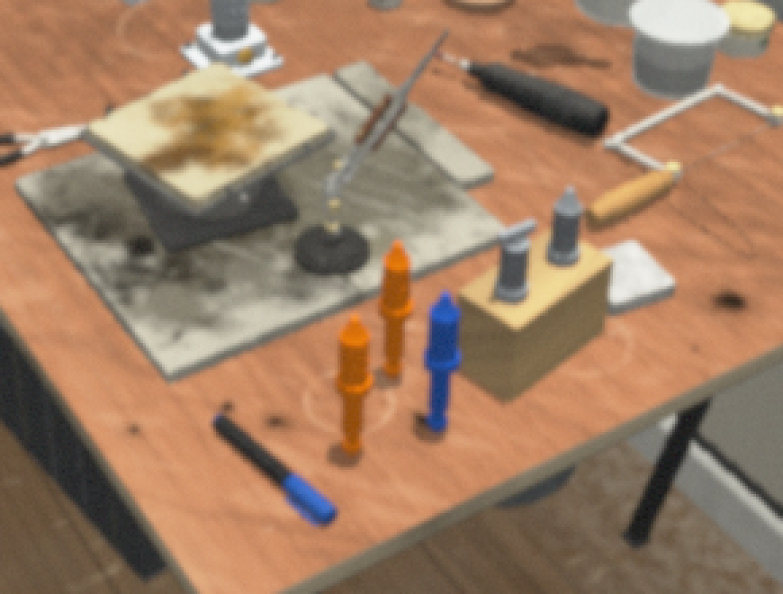

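View pics/a_top_c.png

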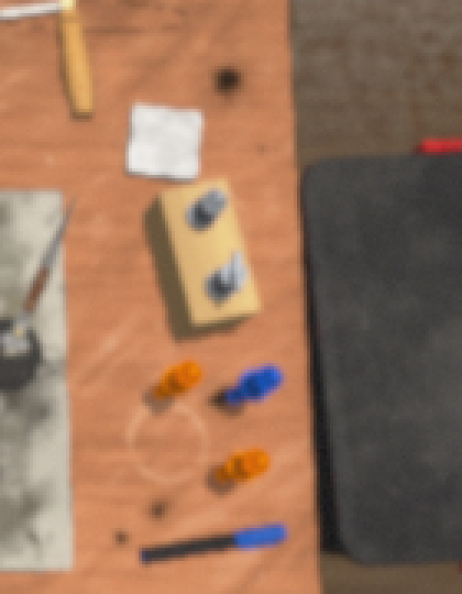

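View pics/a_top_d.png

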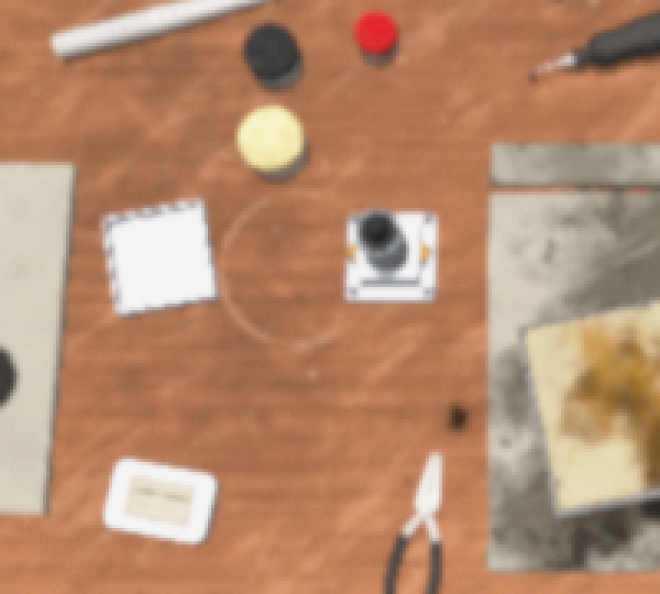

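```bash
cat > h.py <<'E'
import numpy as np, cv2
from scipy.spatial.transform import Rotation as Ro
from cell import env
def ray(p,uv):
    R=cv2.Rodrigues(np.array(p["rvec"],float))[0]; t=np.array(p["tvec"]).reshape(3)
    d=R.T@(np.linalg.inv(p["camera_matrix"])@np.array([uv[0],uv[1],1.])); return -R.T@t,d
def atz(p,uv,z):
    o,d=ray(p,uv); return o+d*(z-o[2])/d[2]
def proj(p,X):
    return cv2.projectPoints(np.array(X,float).reshape(-1,3),np.array(p["rvec"]),np.array(p["tvec"]),p["camera_matrix"],None)[0][:,0]
def tri(pairs):
    A=np.zeros((3,3));b=np.zeros(3)
    for p,uv in pairs:
        o,d=ray(p,uv);d/=np.linalg.norm(d);M=np.eye(3)-np.outer(d,d);A+=M;b+=M@o
    return np.linalg.solve(A,b)
def st():
    s=env.get_state();r=np.array(s["ee_rot"]);print("t",round(s["time"],2),"pos",np.round(s["eef_pos"],4),"rot",np.round(r,4),"F",np.round(s["force"],1),"op",round(s["opening"],4),"q",np.round(s["joint_positions"],2));return s
def totool(target,yaw,s=None):
    """shift in tool frame (mm), turn (rotvec tool) to target pos w/ tool down at yaw"""
    s=s or env.get_state();R=Ro.from_euler("xyz",s["ee_rot"]);G=Ro.from_euler("xyz",[np.pi,0,yaw])
    return np.round(R.inv().apply(np.array(target)-s["eef_pos"])*1000,1),np.round((R.inv()*G).as_rotvec(),4)
E
python3 - <<'E'
from h import *
p=env.snapshot("top"); q=env.snapshot("side"); np.set_printoptions(precision=4,suppress=True)
print("cap",atz(p,(264.5,219.7),.131))
print("foot",[atz(p,(150+u/3.3,150+v/3.3),.01) for u,v in((347,211),(437,212),(436,301),(346,299))])
print("tray",[atz(p,(150+u/3.3,150+v/3.3),.018) for u,v in((103,216),(204,201),(216,298),(118,314))])
print("block",[atz(p,(380+u/3.3,150+v/3.3),.078) for u,v in((160,190),(225,180),(258,313),(194,325))])
print("collar pointed",atz(p,(443.6,213),.125),"fan",atz(p,(448.5,235),.13))
print("side tip",atz(q,(429.6,271),.146))
for n in["wax_pot","findings_tin","marker","bench_block"]:
  print(n,[(np.round(atz(p,m["uv"],.02),3),round(m["conf"],2)) for m in env.find_in(n,p)])
st()
E
```

```text
cap [0.5609 0.1978 0.131 ]
foot [array([0.6075, 0.2423, 0.01  ]), array([0.6066, 0.1598, 0.01  ]), array([0.5236, 0.1593, 0.01  ]), array([0.5253, 0.241 , 0.01  ])]
tray [array([0.6006, 0.4633, 0.018 ]), array([0.6148, 0.3719, 0.018 ]), array([0.5246, 0.3571, 0.018 ]), array([0.5099, 0.4448, 0.018 ])]
block [array([ 0.6097, -0.2676,  0.078 ]), array([ 0.6188, -0.3249,  0.078 ]), array([ 0.5004, -0.348 ,  0.078 ]), array([ 0.4899, -0.2924,  0.078 ])]
collar pointed [ 0.5818 -0.2988  0.125 ] fan [ 0.5184 -0.3083  0.13  ]
side tip [ 0.5858 -0.3011  0.146 ]
wax_pot [(array([0.557, 0.402, 0.02 ]), 0.44)]
findings_tin [(array([0.347, 0.397, 0.02 ]), 0.82)]
marker [(array([ 0.302, -0.311,  0.02 ]), 0.55), (array([ 0.602, -0.324,  0.02 ]), 0.41)]
bench_block [(array([ 0.667, -0.273,  0.02 ]), 0.82), (array([ 0.598, -0.322,  0.02 ]), 0.25)]
t 1.05 pos [0.2196 0.5314 0.2313] rot [-3.1416 -0.      2.7498] F [-0.3  0.7 -0.3] op 0.0856 q [ 1.11  0.31  1.51  0.    1.33 -0.07]
```

```bash
python3 - <<'E'
from h import *
np.set_printoptions(precision=3,suppress=True)
p=env.snapshot("wrist");s=st()
R=Ro.from_euler("xyz",s["ee_rot"])
o,_=ray(p,(0,0)); print("cam in tool",R.inv().apply(o-s["eef_pos"]), "axis",R.inv().apply(ray(p,(324,237))[1]))
for dz in(0,.05,.1,.15,.2): print(dz,proj(p,s["eef_pos"]+R.apply([0,0,dz])))
print(totool([.564,.2,.26],s["ee_rot"][2]))
E
```

```text
t 1.1 pos [0.22  0.531 0.231] rot [3.142 0.    2.75 ] F [-0.1  0.1 -0. ] op 0.0854 q [ 1.11  0.31  1.51 -0.    1.33 -0.07]
cam in tool [ 0.081 -0.    -0.142] axis [-0.312 -0.002  0.95 ]
0 [[325.86  306.368]]
0.05 [[325.616 264.753]]
0.1 [[325.463 238.609]]
0.15 [[325.357 220.662]]
0.2 [[325.281 207.579]]
(array([-444.8, -174.8,  -28.7]), array([0., 0., 0.]))
```

>>> {"fn": "servo_tool", "kwargs": {"targets": [[[0, 0, 0, -20, -8, -3, 1], [0, 0, 0, -44, -17, -4, 1], [0, 0, 0, -44, -17, -4, 1], [0, 0, 0, -44, -17, -4, 1], [0, 0, 0, -44, -17, -4, 1], [0, 0, 0, -44, -17, -4, 1], [0, 0, 0, -44, -17, -4, 1], [0, 0, 0, -44, -17, -4, 1]]]}}

```text
time: 1.9
eef_pos: [0.4755, 0.2873, 0.2627]
ee_rot: [3.141, 0.0, 2.75]
force: [0.4, 1.3, -0.0]
opening: 0.0854
```

>>> {"fn": "servo_tool", "kwargs": {"targets": [[[0, 0, 0, -44, -17, 0, 1], [0, 0, 0.1, -40, -20, 0, 1], [0, 0, 0.14, -20, -10, 0, 1], [0, 0, 0.14, 0, 0, 0, 1], [0, 0, 0.14, 0, 0, 0, 1], [0, 0, 0.14, 0, 0, 0, 1], [0, 0, 0.14, 0, 0, 0, 1], [0, 0, 0.04, 0, 0, 0, 1]]]}}

```text
time: 2.7
eef_pos: [0.5507, 0.2041, 0.2623]
ee_rot: [-3.141, 0.0, 1.906]
force: [1.2, -0.6, 1.2]
opening: 0.0851
```

```bash
python3 - <<'E'
from h import *
np.set_printoptions(precision=4,suppress=True)
p=env.snapshot("wrist");s=st();cv2.imwrite("pics/b.png",p["pixels"][:,:,::-1])
for t in("dust_cap","coupling"):
  for m in env.masks_of(t,p): print(t,m["uv"],m["conf"],m["mask"].sum(),atz(p,m["uv"],.131))
print(proj(p,[.564,.2,.131]))
E
```

```text
t 2.75 pos [0.5507 0.2042 0.2623] rot [-3.1415 -0.      1.9062] F [0.9 0.6 0.3] op 0.0855 q [ 0.28  0.3   1.43  0.    1.41 -0.05]
dust_cap [342.9, 222.8] 0.57 1158 [0.5634 0.2116 0.131 ]
coupling [334.0, 193.6] 0.91 3440 [0.5482 0.2322 0.131 ]
[[338.8242 235.6293]]
```

View pics/b.png

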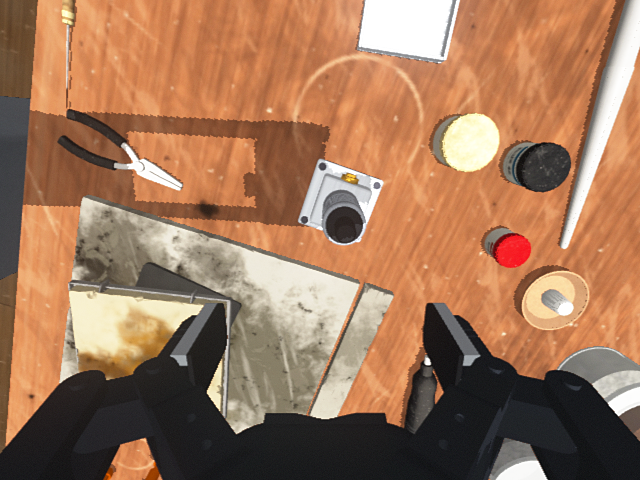

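```bash
python3 - <<'E'
from h import *
np.set_printoptions(precision=4,suppress=True)
p=env.snapshot("wrist");s=st();a=p["pixels"][:,:,::-1].copy()
def circ(c,r,col):
    th=np.linspace(0,2*np.pi,60);X=np.c_[c[0]+r*np.cos(th),c[1]+r*np.sin(th),np.full(60,c[2])]
    q=proj(p,X)-[280,140]; cv2.polylines(b,[np.round(q*6+3).astype(int)],True,col,1)
b=cv2.resize(a[140:260,280:410],None,fx=6,fy=6,interpolation=2)
x,y=atz(p,(344,226),.131)[:2];print(x,y)
circ((x,y,.131),.009,(0,255,0));circ((x,y,.107),.017,(0,255,255));circ((x,y,.103),.0205,(255,255,0))
cv2.imwrite("pics/b2.png",b)
E
```

```text
t 2.9 pos [0.5506 0.2043 0.2623] rot [-3.1416 -0.      1.9109] F [-0.   0.5 -0.3] op 0.0848 q [ 0.28  0.3   1.43  0.    1.41 -0.06]
0.5651421592354501 0.20948028788927409
```

View pics/b2.png

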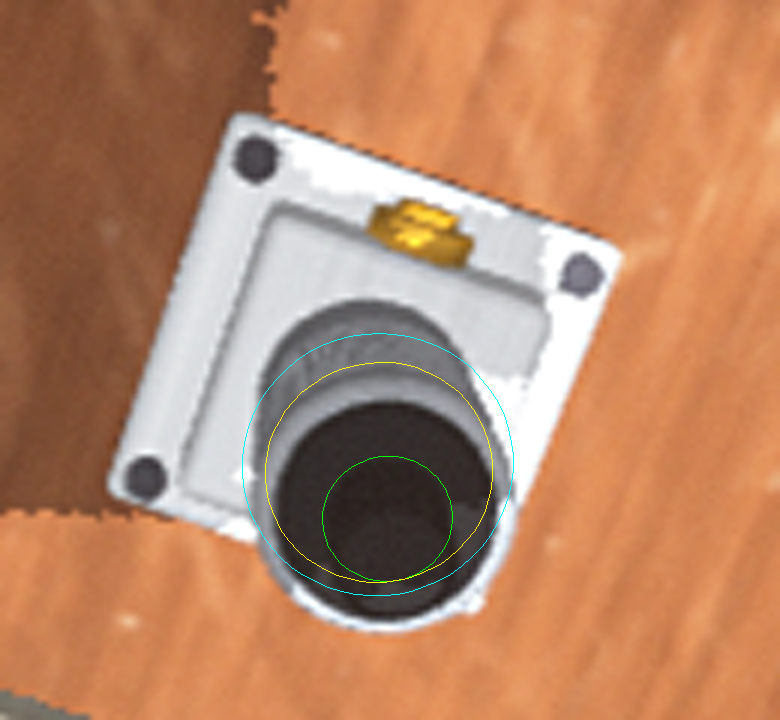

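```bash
python3 - <<'E'
from h import *
np.set_printoptions(precision=4,suppress=True)
p=env.snapshot("wrist");s=st();a=p["pixels"][:,:,::-1].copy()
def circ(c,r,col):
    th=np.linspace(0,2*np.pi,60);X=np.c_[c[0]+r*np.cos(th),c[1]+r*np.sin(th),np.full(60,c[2])]
    q=proj(p,X)-[280,140]; cv2.polylines(b,[np.round(q*6+3).astype(int)],True,col,1)
g=cv2.resize(np.clip(a[140:260,280:410].astype(float)*1.0,0,255).astype(np.uint8),None,fx=6,fy=6,interpolation=2)
x,y=.5669,.2022
b=g.copy()
circ((x,y,.131),.009,(0,255,0));circ((x,y,.107),.017,(0,255,255));circ((x,y,.103),.0205,(255,255,0))
for z,h in((.01,.04),(.035,.028)):
  q=proj(p,[[x+i*h,y+j*h,z] for i,j in((1,1),(1,-1),(-1,-1),(-1,1))])-[280,140]
  cv2.polylines(b,[np.round(q*6+3).astype(int)],True,(255,0,255),1)
cv2.imwrite("pics/b3.png",b)
E
```

```text
t 2.95 pos [0.5506 0.2043 0.2623] rot [-3.1415  0.      1.9108] F [-0.   0.4  0.2] op 0.0853 q [ 0.28  0.3   1.43 -0.    1.41 -0.06]
```

View pics/b3.png

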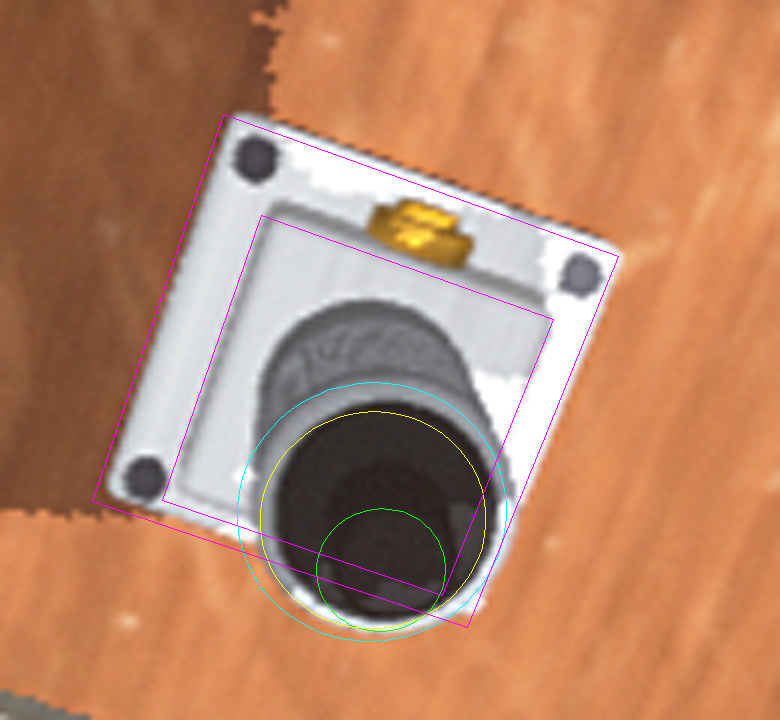

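```bash
python3 - <<'E'
from h import *
np.set_printoptions(precision=4,suppress=True)
p=env.snapshot("wrist");s=st()
t=proj(p,[.5669,.2022,.107])[0]+np.array([12,-10])/6
c=atz(p,t,.107);print(c)
print(totool([c[0],c[1],.16],s["ee_rot"][2]))
E
```

```text
t 3.0 pos [0.5507 0.2043 0.2623] rot [3.1415 0.     1.9106] F [-0.6 -0.   0.3] op 0.0859 q [ 0.28  0.3   1.43 -0.    1.41 -0.06]
[0.5681 0.2043 0.107 ]
(array([ -5.8,  16.4, 102.3]), array([0.0001, 0.    , 0.    ]))
```

>>> {"fn": "servo_tool", "kwargs": {"targets": [[[0, 0, 0, -3, 8, 30, 1], [0, 0, 0, -3, 8, 30, 1], [0, 0, 0, 0, 0, 22, 0.6], [0, 0, 0, 0, 0, 10, 0.6], [0, 0, 0, 0, 0, 0, 0.6], [0, 0, 0, 0, 0, 0, 0.6], [0, 0, 0, 0, 0, 0, 0.6], [0, 0, 0, 0, 0, 0, 0.6]]]}}

```text
time: 3.8
eef_pos: [0.5686, 0.2042, 0.1718]
ee_rot: [3.139, 0.0, 1.91]
force: [-0.0, -0.1, 0.5]
opening: 0.0514
```

```bash
cat >> h.py <<'E'
def overlay(p,circs,box,f,name):
    x0,y0,x1,y1=box;b=cv2.resize(np.ascontiguousarray(p["pixels"][y0:y1,x0:x1,::-1]),None,fx=f,fy=f,interpolation=2)
    th=np.linspace(0,2*np.pi,60)
    for (x,y,z,r),col in zip(circs,[(0,255,0),(0,255,255),(255,255,0),(255,0,255),(0,0,255)]*5):
        q=proj(p,np.c_[x+r*np.cos(th),y+r*np.sin(th),np.full(60,z)])-[x0,y0]
        cv2.polylines(b,[np.round(q*f+f/2).astype(int)],True,col,1)
    cv2.imwrite(name,b)
E
python3 - <<'E'
from h import *
p=env.snapshot("wrist");s=st();x,y=.568,.2043
overlay(p,[(x,y,.131,.009),(x,y,.107,.017),(x,y,.103,.0205)],(230,150,430,300),4,"pics/c.png")
E
```

```text
t 3.85 pos [0.5684 0.2042 0.1716] rot [3.1392e+00 2.0000e-04 1.9099e+00] F [-0.3  0.2 -0.2] op 0.0513 q [ 0.27  0.39  1.53 -0.    1.22 -0.06]
```

View pics/c.png

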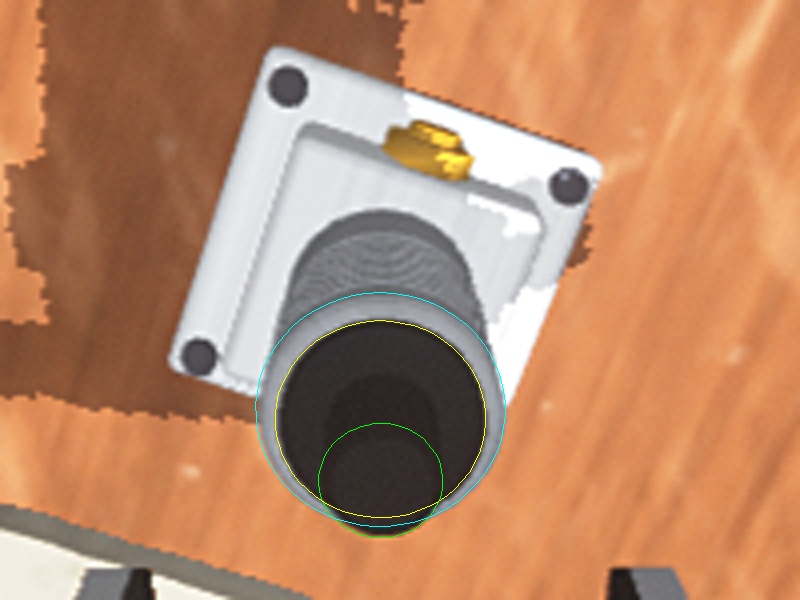

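>>> {"fn": "servo_tool", "kwargs": {"targets": [[[0, 0, 0, 0, 0, 25, 0.6], [0, 0, 0, 0, 0, 20, 0.6], [0, 0, 0, 0, 0, 10, 0.6], [0, 0, 0, 0, 0, 5, 0.6], [0, 0, 0, 0, 0, 0, 0.3], [0, 0, 0, 0, 0, 0, 0.1], [0, 0, 0, 0, 0, 0, 0], [0, 0, 0, 0, 0, 0, 0]]], "newtons": 30}}

```text
time: 4.65
eef_pos: [0.5686, 0.2042, 0.1114]
ee_rot: [3.139, 0.0, 1.91]
force: [0.2, -1.3, 2.2]
opening: 0.0169
```

>>> {"fn": "servo_tool", "kwargs": {"targets": [[[0, 0, 0, 0, 0, 0, 0], [0, 0, 0, 0, 0, 0, 0], [0, 0, 0, 0, 0, -10, 0], [0, 0, 0, 0, 0, -20, 0], [0, 0, 0, 0, 0, -20, 0], [0, 0, 0, 0, 0, 0, 0], [0, 0, 0, 0, 0, 0, 0], [0, 0, 0, 0, 0, 0, 0]]]}}

```text
time: 5.45
eef_pos: [0.5668, 0.2037, 0.1592]
ee_rot: [-3.139, -0.0, 1.91]
force: [0.6, -0.4, -0.2]
opening: 0.0167
```

```bash
python3 - <<'E'
from h import *
p=env.snapshot("wrist");s=st();x,y=.568,.2043
overlay(p,[(x,y,.103,.014),(x,y,.103,.0205)],(160,80,480,320),2.4,"pics/d.png")
print(totool([.5625,.409,.2],s["ee_rot"][2]))
E
```

```text
t 5.5 pos [0.5667 0.2036 0.159 ] rot [-3.1390e+00 -1.0000e-04  1.9098e+00] F [ 0.1 -0.3 -1.7] op 0.0167 q [ 0.27  0.41  1.54 -0.    1.19 -0.06]
(array([195.1,  64.2, -41.1]), array([-0.0026, -0.0001,  0.    ]))
```

View pics/d.png

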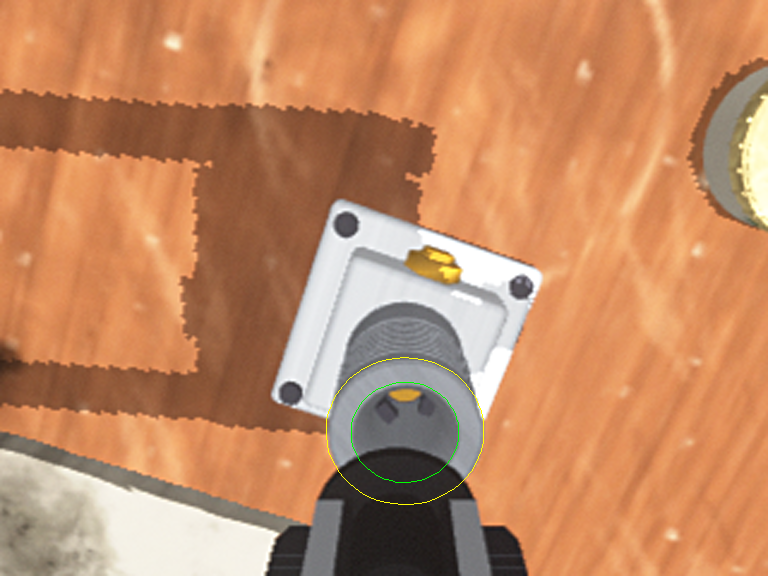

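>>> {"fn": "servo_tool", "kwargs": {"targets": [[[0, 0, 0, 20, 7, -4, 0], [0, 0, 0, 40, 14, 0, 0], [0, 0, 0, 40, 14, 0, 0], [0, 0, 0, 40, 14, 0, 0], [0, 0, 0, 40, 14, 0, 0], [0, 0, 0, 15, 7, 0, 0], [0, 0, 0, 0, 0, 0, 0], [0, 0, 0, 0, 0, 0, 0]]]}}

```text
time: 6.3
eef_pos: [0.5683, 0.4101, 0.163]
ee_rot: [-3.139, 0.002, 1.91]
force: [-0.1, -1.7, 0.2]
opening: 0.0167
```

```bash
python3 - <<'E'
from h import *
p=env.snapshot("wrist");s=st();x,y=.566,.412
overlay(p,[(x,y,.018,.045)],(0,0,640,480),1.25,"pics/e.png")
for m in env.masks_of("tray",p): print(m["uv"],m["conf"])
print(totool([x,y,.2],s["ee_rot"][2]))
E
```

```text
t 6.35 pos [0.5685 0.4095 0.1634] rot [-3.1393e+00  1.4000e-03  1.9094e+00] F [-0.9 -0.6 -0.2] op 0.0163 q [ 0.56  0.53  1.31 -0.    1.31  0.23]
(array([  3.4,  -1.7, -36.3]), array([-0.0018,  0.0011, -0.0007]))
```

View pics/e.png

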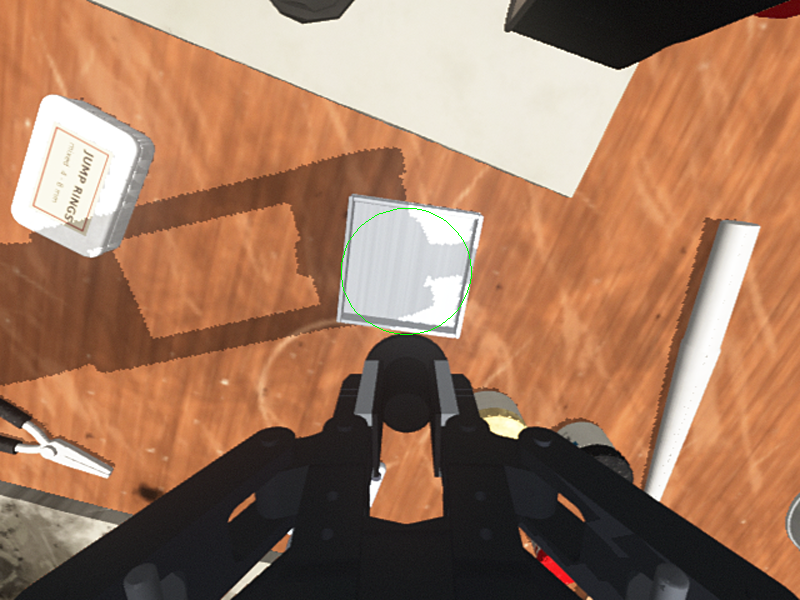

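>>> {"fn": "servo_tool", "kwargs": {"targets": [[[0, 0, 0, 4, 1, 30, 0], [0, 0, 0, 0, 0, 40, 0], [0, 0, 0, 0, 0, 35, 0], [0, 0, 0, 0, 0, 16, 0], [0, 0, 0, 0, 0, 10, 0], [0, 0, 0, 0, 0, 3, 0], [0, 0, 0, 0, 0, 0, 0], [0, 0, 0, 0, 0, 0, 0.1]]]}}

```text
time: 7.2
eef_pos: [0.5697, 0.4155, 0.0319]
ee_rot: [3.139, -0.001, 1.909]
force: [-1.2, 0.0, 0.1]
opening: 0.0163
```

>>> {"fn": "servo_tool", "kwargs": {"targets": [[[0, 0, 0, 0, 0, 0, 0.2], [0, 0, 0, 0, 0, 0, 0.3], [0, 0, 0, 0, 0, 0, 0.4], [0, 0, 0, 0, 0, 0, 0.45], [0, 0, 0, 0, 0, 0, 0.45], [0, 0, 0, 0, 0, -10, 0.45], [0, 0, 0, 0, 0, -30, 0.45], [0, 0, 0, 0, 0, -45, 0.45]]]}}

```text
time: 8.0
eef_pos: [0.5665, 0.4139, 0.1134]
ee_rot: [-3.135, 0.002, 1.91]
force: [0.2, 0.5, 0.4]
opening: 0.0384
```

```bash
python3 - <<'E'
from h import *
p=env.snapshot("wrist");s=st()
overlay(p,[],(0,0,640,480),1.25,"pics/f.png")
E
```

```text
t 8.05 pos [0.5717 0.4173 0.1245] rot [ 3.1317e+00 -2.3000e-03  1.9099e+00] F [1.3 1.1 4.4] op 0.0381 q [ 0.57  0.57  1.35 -0.    1.22  0.23]
```

View pics/f.png

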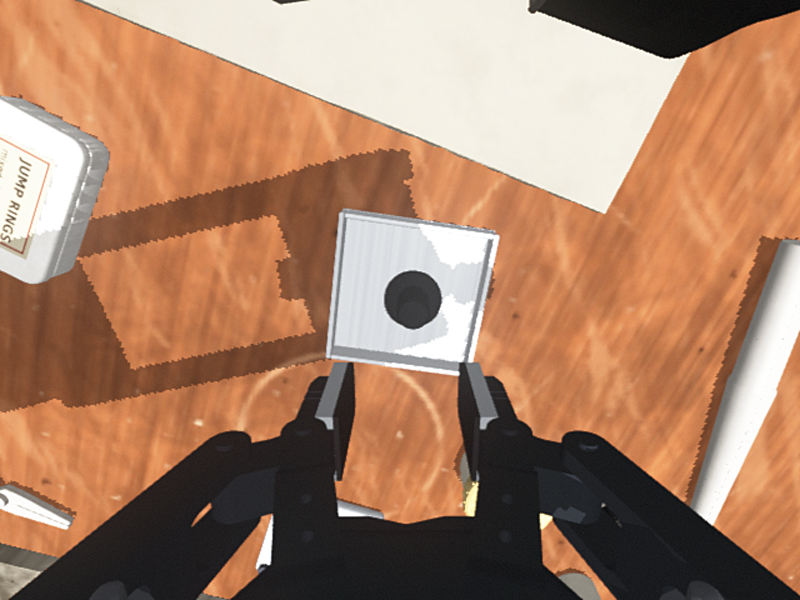

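>>> {"fn": "servo_tool", "kwargs": {"targets": [[[0, 0, 0.14, 0, 0, -20, 0.45], [0, 0, 0.14, 0, 0, -40, 0.45], [0, 0, 0.14, 0, 0, -40, 0.6], [0, 0, 0.14, 0, 0, -30, 0.6], [0, 0, 0.14, 0, 0, -10, 0.6], [0, 0, 0.14, 0, 0, 0, 0.6], [0, 0, 0.14, 0, 0, 0, 0.6], [0, 0, 0.14, 0, 0, 0, 0.6]]]}}

```text
time: 8.85
eef_pos: [0.5686, 0.4153, 0.2564]
ee_rot: [3.141, -0.001, 0.784]
force: [0.6, 0.1, -0.7]
opening: 0.0509
```

>>> {"fn": "servo_tool", "kwargs": {"targets": [[[0, 0, 0, -15, 15, 0, 0.6], [0, 0, 0, -30, 31, 0, 0.6], [0, 0, 0, -30, 31, 0, 0.6], [0, 0, 0, -30, 31, 0, 0.6], [0, 0, 0, -30, 31, 0, 0.6], [0, 0, 0, -30, 31, 0, 0.6], [0, 0, 0, -30, 31, 0, 0.6], [0, 0, 0, -30, 31, 0, 0.6]]]}}

```text
time: 9.65
eef_pos: [0.5748, 0.0904, 0.2562]
ee_rot: [3.141, -0.001, 0.79]
force: [0.7, 0.5, 0.2]
opening: 0.0513
```

```bash
python3 - <<'E'
from h import *
s=st();print(totool([.585,-.303,.26],s["ee_rot"][2]))
E
```

```text
t 9.65 pos [0.5748 0.0904 0.2562] rot [ 3.1406e+00 -1.1000e-03  7.8990e-01] F [0.7 0.5 0.2] op 0.0513 q [ 0.08  0.3   1.45 -0.    1.39  0.86]
(array([-272.2,  284.2,   -3.8]), array([ 0.001 , -0.0011, -0.    ]))
```

>>> {"fn": "servo_tool", "kwargs": {"targets": [[[0, 0, 0, -30, 31, 0, 0.6], [0, 0, 0, -30, 31, 0, 0.6], [0, 0, 0, -30, 31, 0, 0.6], [0, 0, 0, -30, 31, 0, 0.6], [0, 0, 0, -30, 31, 0, 0.6], [0, 0, 0, -30, 31, 0, 0.6], [0, 0, 0, -30, 31, 0, 0.6], [0, 0, 0, -30, 31, 0, 0.6]]]}}

```text
time: 10.45
eef_pos: [0.5819, -0.2547, 0.2563]
ee_rot: [3.14, -0.001, 0.79]
force: [0.3, -0.0, 0.8]
opening: 0.0513
```

>>> {"fn": "servo_tool", "kwargs": {"targets": [[[0, 0, 0, -20, 20, 0, 0.6], [0, 0, 0.14, 0, 0, 0, 0.6], [0, 0, 0.14, 0, 0, 0, 0.6], [0, 0, 0.14, 0, 0, 0, 0.6], [0, 0, 0.14, 0, 0, 0, 0.6], [0, 0, 0.04, 0, 0, 0, 0.6], [0, 0, 0, 0, 0, 0, 0.6], [0, 0, 0, 0, 0, 0, 0.6]]]}}

```text
time: 11.25
eef_pos: [0.5822, -0.2812, 0.2558]
ee_rot: [3.141, -0.001, 0.191]
force: [0.7, 0.3, 0.3]
opening: 0.051
```

```bash
python3 - <<'E'
from h import *
p=env.snapshot("wrist");s=st()
x,y=.587,-.299
overlay(p,[(x,y,.078,.0135),(x,y,.088,.0135),(x,y,.13,.011),(x,y,.146,.001)],(0,0,640,480),1.25,"pics/g.png")
print(proj(p,[x,y,.13]))
E
```

```text
t 11.3 pos [ 0.5822 -0.2812  0.2557] rot [ 3.1412e+00 -4.0000e-04  1.9090e-01] F [-0.3  0.8 -0.1] op 0.0512 q [-0.52  0.39  1.31  0.    1.44  0.86]
[[346.95649454 226.11845272]]
```

View pics/g.png

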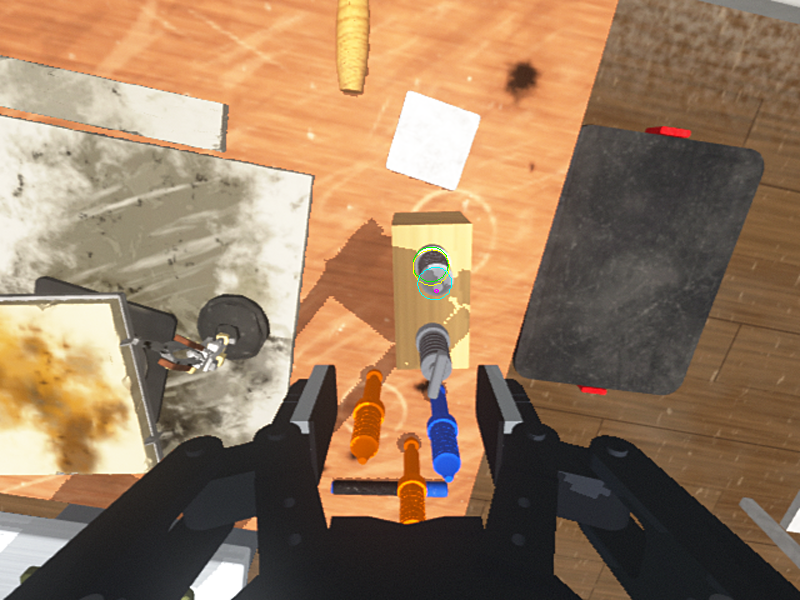

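```bash
python3 - <<'E'
from h import *
p=env.snapshot("wrist");s=st()
x,y=.587,-.299
overlay(p,[],(290,160,400,330),4,"pics/g1.png")
overlay(p,[(x,y,.078,.0135),(x,y,.088,.0135),(x,y,.13,.011),(x,y,.146,.001)],(310,180,390,250),9,"pics/g2.png")
E
```

```text
t 11.35 pos [ 0.5822 -0.2812  0.2556] rot [ 3.1413e+00 -3.0000e-04  1.9070e-01] F [ 0.5  0.  -1. ] op 0.0511 q [-0.52  0.39  1.31 -0.    1.44  0.86]
```

View pics/g1.png

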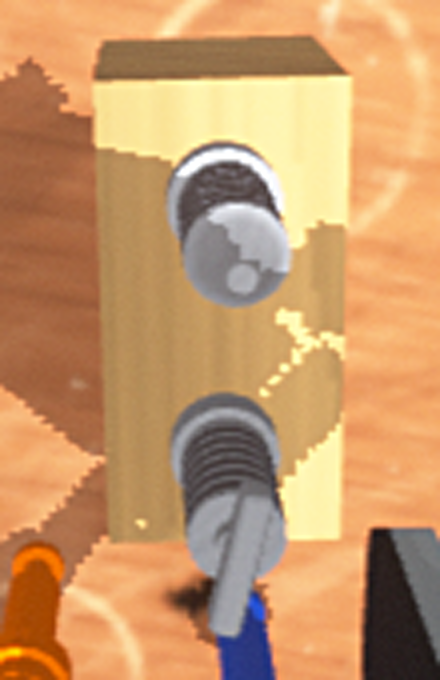

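View pics/g2.png

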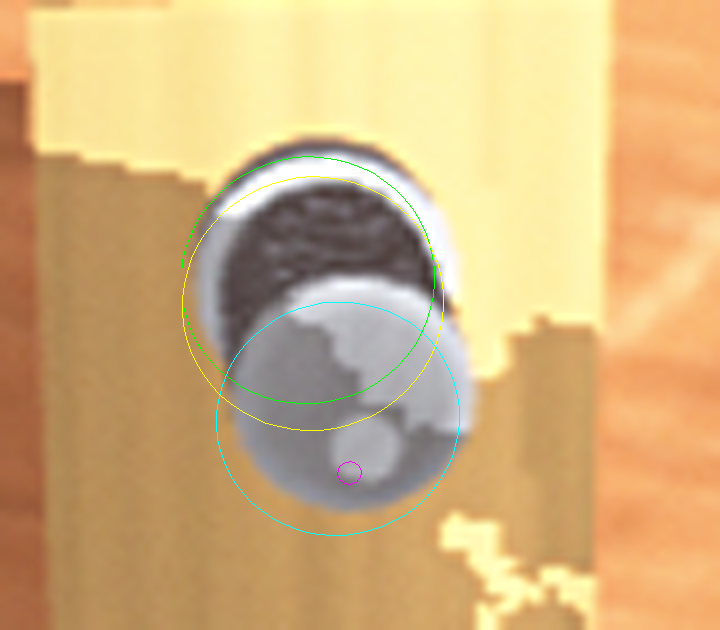

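```bash
python3 - <<'E'
from h import *
p=env.snapshot("wrist");s=st()
t=proj(p,[.587,-.299,.13])[0]+np.array([16,-27])/9
c=atz(p,t,.13);x,y=c[:2];print(c)
overlay(p,[(x,y,.078,.0135),(x,y,.088,.0135),(x,y,.13,.011),(x,y,.146,.001)],(310,180,390,250),9,"pics/g3.png")
print(totool([x,y,.16],.19))
E
```

```text
t 11.4 pos [ 0.5822 -0.2812  0.2555] rot [ 3.1414e+00 -2.0000e-04  1.9050e-01] F [ 0.1 -0.7  0.3] op 0.0513 q [-0.52  0.39  1.31  0.    1.44  0.87]
[ 0.58975276 -0.29988609  0.13      ]
(array([ 3.9, 19.8, 95.5]), array([ 0.0002, -0.0002,  0.0005]))
```

View pics/g3.png

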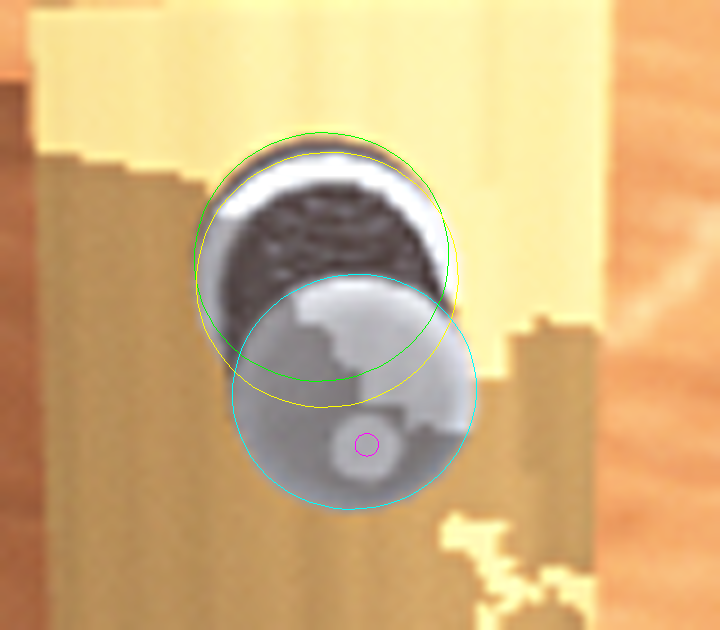

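>>> {"fn": "servo_tool", "kwargs": {"targets": [[[0, 0, 0, 2, 10, 10, 0.6], [0, 0, 0, 2, 10, 30, 0.6], [0, 0, 0, 0, 0, 30, 0.6], [0, 0, 0, 0, 0, 20, 0.6], [0, 0, 0, 0, 0, 0, 0.6], [0, 0, 0, 0, 0, 0, 0.6], [0, 0, 0, 0, 0, 0, 0.6], [0, 0, 0, 0, 0, 0, 0.6]]]}}

```text
time: 12.2
eef_pos: [0.5909, -0.3007, 0.167]
ee_rot: [3.139, -0.002, 0.19]
force: [1.2, 0.5, 0.1]
opening: 0.0511
```

```bash
python3 - <<'E'
from h import *
p=env.snapshot("wrist");s=st()
x,y=.5898,-.2999
overlay(p,[(x,y,.078,.0135),(x,y,.088,.0135),(x,y,.13,.011),(x,y,.146,.001)],(270,180,400,280),6,"pics/h.png")
print(totool([x,y,.094],.19))
E
```

```text
t 12.25 pos [ 0.5908 -0.3006  0.1669] rot [ 3.1396e+00 -2.2000e-03  1.8990e-01] F [ 0.3 -0.8  0.3] op 0.0514 q [-0.53  0.48  1.4  -0.    1.26  0.85]
(array([-1. , -1. , 72.9]), array([ 0.002 , -0.0022, -0.0001]))
```

View pics/h.png

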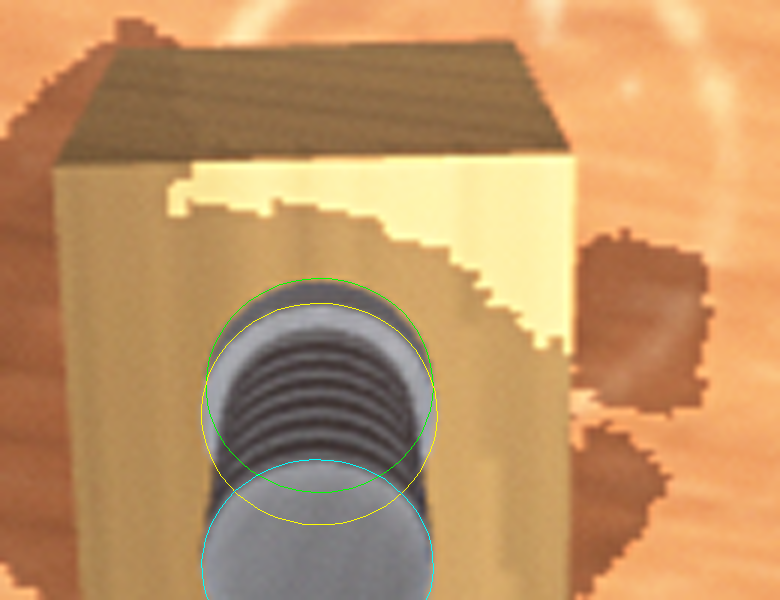

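>>> {"fn": "servo_tool", "kwargs": {"targets": [[[0, 0, 0, -1, -1, 25, 0.6], [0, 0, 0, 0, 0, 25, 0.6], [0, 0, 0, 0, 0, 15, 0.6], [0, 0, 0, 0, 0, 8, 0.6], [0, 0, 0, 0, 0, 0, 0.6], [0, 0, 0, 0, 0, 0, 0.4], [0, 0, 0, 0, 0, 0, 0.2], [0, 0, 0, 0, 0, 0, 0]]], "newtons": 80}}

```text
time: 13.05
eef_pos: [0.5897, -0.2999, 0.0939]
ee_rot: [3.14, -0.002, 0.19]
force: [-0.8, -0.0, 2.7]
opening: 0.0204
```

>>> {"fn": "servo_tool", "kwargs": {"targets": [[[0, 0, 0, 0, 0, 0, 0], [0, 0, 0, 0, 0, 0, 0], [0, 0, 0, 0, 0, 0, 0], [0, 0, 0, 0, 0, -5, 0], [0, 0, 0, 0, 0, -15, 0], [0, 0, 0, 0, 0, -25, 0], [0, 0, 0, 0, 0, -25, 0], [0, 0, 0, 0, 0, -25, 0]]]}}

```text
time: 13.85
eef_pos: [0.5882, -0.299, 0.1877]
ee_rot: [-3.141, 0.001, 0.19]
force: [1.1, -0.2, -2.2]
opening: 0.0201
```

>>> {"fn": "servo_tool", "kwargs": {"targets": [[[0, 0, 0, 0, 0, -25, 0], [0, 0, 0, 0, 0, -25, 0], [0, 0, 0, 0, 0, -25, 0], [0, 0, 0, 0, 0, -10, 0], [0, 0, 0, 0, 0, 0, 0], [0, 0, 0, 0, 0, 0, 0], [0, 0, 0, 0, 0, 0, 0], [0, 0, 0, 0, 0, 0, 0]]]}}

```text
time: 14.65
eef_pos: [0.588, -0.2989, 0.2705]
ee_rot: [-3.139, 0.002, 0.19]
force: [0.1, 0.2, -1.5]
opening: 0.0201
```

```bash
python3 - <<'E'
from h import *
s=st()
p=env.snapshot("wrist");overlay(p,[],(0,0,640,480),1.25,"pics/i.png")
p=env.snapshot("side");overlay(p,[],(340,160,500,360),3,"pics/i2.png")
print(totool([.568,.2043,s["eef_pos"][2]],.19))
E
```

```text
t 14.65 pos [ 0.588  -0.2989  0.2705] rot [-3.1395e+00  2.4000e-03  1.8970e-01] F [ 0.1  0.2 -1.5] op 0.0201 q [-0.53  0.4   1.25 -0.    1.49  0.85]
(array([  75. , -498.2,    1.2]), array([-0.0014,  0.0016, -0.0002]))
```

View pics/i.png

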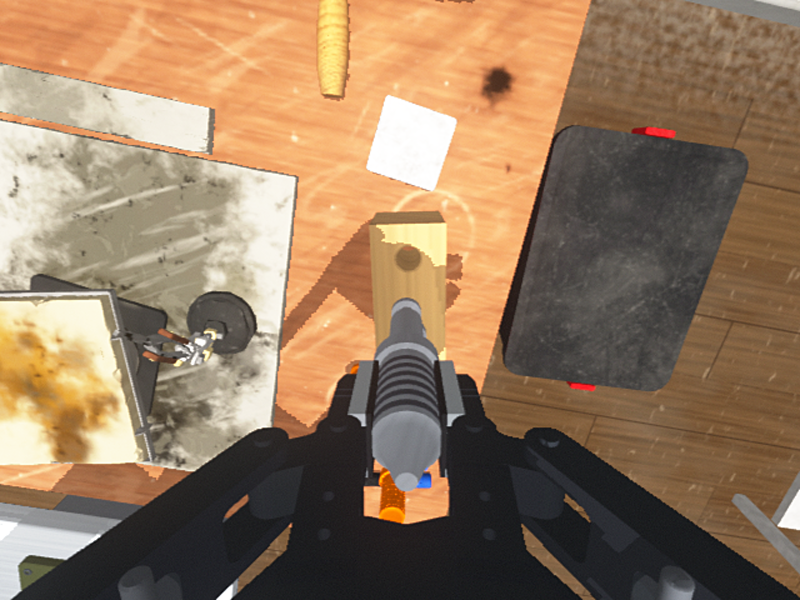

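View pics/i2.png

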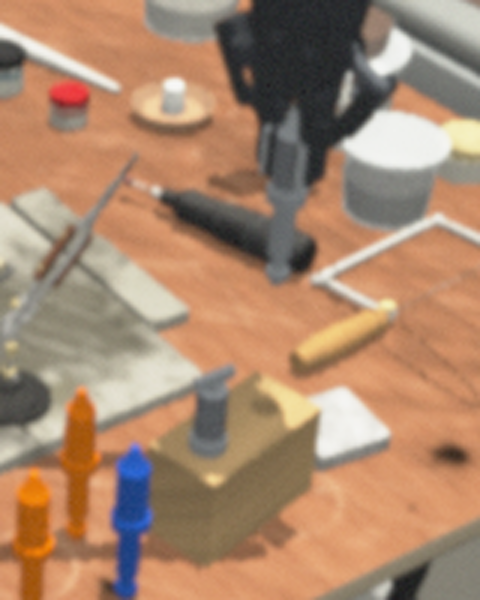

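>>> {"fn": "servo_tool", "kwargs": {"targets": [[[0, 0, 0, 0, 0, -25, 0], [0, 0, 0, 0, -10, -15, 0], [0, 0, 0, 5, -25, 0, 0], [0, 0, 0, 6, -40, 0, 0], [0, 0, 0, 6, -40, 0, 0], [0, 0, 0, 6, -40, 0, 0], [0, 0, 0, 6, -40, 0, 0], [0, 0, 0, 6, -40, 0, 0]]]}}

```text
time: 15.55
eef_pos: [0.5783, -0.0598, 0.3129]
ee_rot: [-3.142, -0.001, 0.19]
force: [1.2, -0.2, -0.6]
opening: 0.0203
```

>>> {"fn": "servo_tool", "kwargs": {"targets": [[[0, 0, 0, 6, -40, 0, 0], [0, 0, 0, 6, -40, 0, 0], [0, 0, 0, 6, -40, 0, 0], [0, 0, 0, 6, -40, 0, 0], [0, 0, 0, 6, -40, 0, 0], [0, 0, 0, 6, -35, 0, 0], [0, 0, 0, 5, -20, 0, 0], [0, 0, 0, 5, -8, 0, 0]]]}}

```text
time: 16.35
eef_pos: [0.5735, 0.2078, 0.3128]
ee_rot: [-3.141, -0.001, 0.193]
force: [1.0, -0.0, -1.4]
opening: 0.02
```

>>> {"fn": "servo_tool", "kwargs": {"targets": [[[0, 0, 0, 0, 0, 0, 0], [0, 0, 0, 0, 0, 0, 0], [0, 0, 0, 0, 0, 0, 0], [0, 0, 0, 0, 0, 0, 0], [0, 0, 0, 0, 0, 0, 0], [0, 0, 0, 0, 0, 0, 0], [0, 0, 0, 0, 0, 0, 0], [0, 0, 0, 0, 0, 0, 0]]]}}

```text
time: 17.15
eef_pos: [0.5743, 0.2049, 0.3123]
ee_rot: [-3.142, 0.0, 0.19]
force: [-0.5, 0.7, -1.0]
opening: 0.0202
```

```bash
python3 - <<'E'
from h import *
s=st()
p=env.snapshot("wrist")
R=Ro.from_euler("xyz",s["ee_rot"]);x,y=.568,.2043
b=s["eef_pos"]+R.apply([0,0,.084])
print("predicted base",b)
overlay(p,[(b[0],b[1],b[2],.004),(b[0],b[1],b[2]+.007,.008),(x,y,.103,.014),(x,y,.103,.0205),(b[0],b[1],b[2]+.068,.0135)],(220,100,420,400),2.0,"pics/j.png")
overlay(p,[(b[0],b[1],b[2],.004),(b[0],b[1],b[2]+.007,.008),(x,y,.103,.014),(x,y,.103,.0205),(b[0],b[1],b[2]+.068,.0135)],(260,160,390,260),6.0,"pics/j1.png")
print(totool([x,y,s["eef_pos"][2]],.19))
E
```

```text
t 17.15 pos [0.5743 0.2049 0.3123] rot [-3.1416  0.      0.1896] F [-0.5  0.7 -1. ] op 0.0202 q [0.27 0.31 1.3  0.   1.53 1.65]
predicted base [0.57431893 0.20489771 0.22831811]
(array([-6.3, -0.6, -0. ]), array([ 0.    , -0.    , -0.0003]))
```

View pics/j1.png

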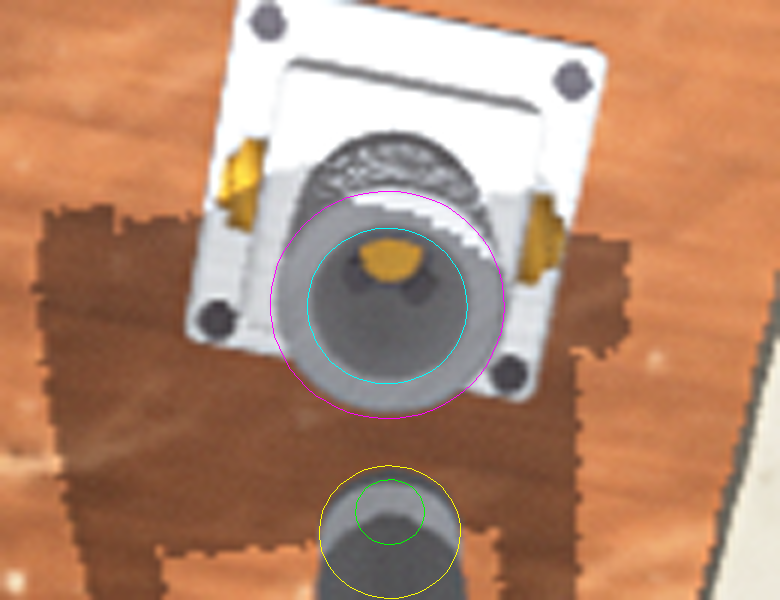

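>>> {"fn": "servo_tool", "kwargs": {"targets": [[[0, 0, 0, -3, -0.5, 10, 0], [0, 0, 0, -3, 0, 25, 0], [0, 0, 0, 0, 0, 30, 0], [0, 0, 0, 0, 0, 20, 0], [0, 0, 0, 0, 0, 10, 0], [0, 0, 0, 0, 0, 5, 0], [0, 0, 0, 0, 0, 0, 0], [0, 0, 0, 0, 0, 0, 0]]]}}

```text
time: 18.0
eef_pos: [0.5691, 0.2046, 0.2133]
ee_rot: [-3.141, -0.002, 0.19]
force: [0.7, -0.5, -1.3]
opening: 0.0203
```

```bash
python3 - <<'E'
from h import *
s=st()
p=env.snapshot("wrist")
R=Ro.from_euler("xyz",s["ee_rot"]);x,y=.568,.2043
b=s["eef_pos"]+R.apply([0,0,.084])
print("predicted base",b)
C=[(b[0],b[1],b[2],.004),(b[0],b[1],b[2]+.007,.008),(x,y,.103,.014),(x,y,.103,.0205)]
overlay(p,C,(260,160,390,260),6.0,"pics/k1.png")
p=env.snapshot("side");overlay(p,C,(270,140,370,240),6,"pics/k2.png")
print(totool([x,y,s["eef_pos"][2]],.19))
E
```

```text
t 18.0 pos [0.5691 0.2046 0.2133] rot [-3.1414e+00 -2.0000e-03  1.8980e-01] F [ 0.7 -0.5 -1.3] op 0.0203 q [0.28 0.36 1.47 0.   1.31 1.66]
predicted base [0.56926204 0.20467881 0.12933875]
(array([-1.2,  0.1,  0.2]), array([-0.0002, -0.0025, -0.0002]))
```

View pics/k1.png

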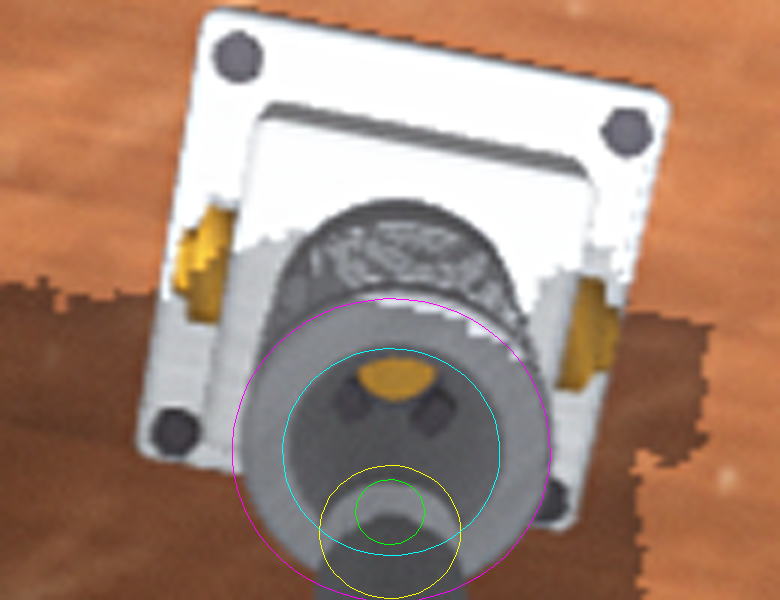

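View pics/k2.png

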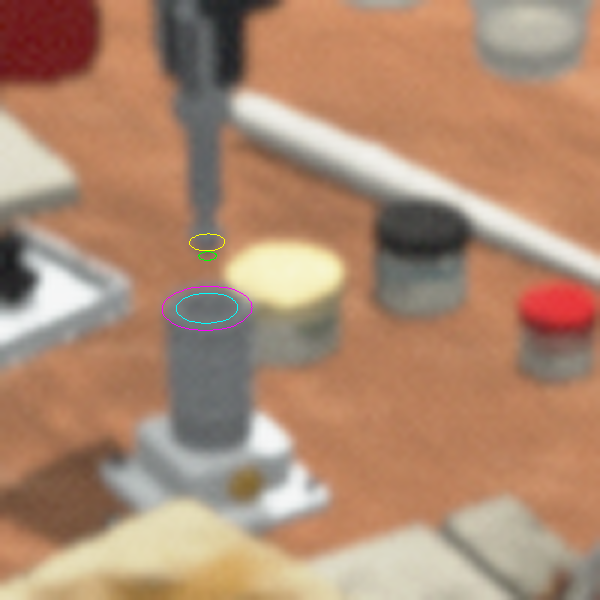

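```bash
python3 - <<'E'
from h import *
s=st()
p=env.snapshot("wrist");cv2.imwrite("pics/l.png",p["pixels"][:,:,::-1])
t=proj(p,[.568,.2043,.103])[0]+np.array([4,-6])/6.
c=atz(p,t,.103);print(c);x,y=c[:2]
overlay(p,[(x,y,.103,.014),(x,y,.103,.0205)],(260,160,390,260),6.0,"pics/l1.png")
print(totool([x,y,s["eef_pos"][2]],.19))
E
```

```text
t 18.1 pos [0.5692 0.2046 0.2136] rot [-3.1414e+00 -2.5000e-03  1.8980e-01] F [ 0.3  0.6 -1.6] op 0.0207 q [ 0.28  0.36  1.47 -0.    1.31  1.66]
[0.56889524 0.20394623 0.103     ]
(array([-0.3,  0.6, -0.1]), array([-0.0002, -0.0023, -0.0002]))
```

View pics/l1.png

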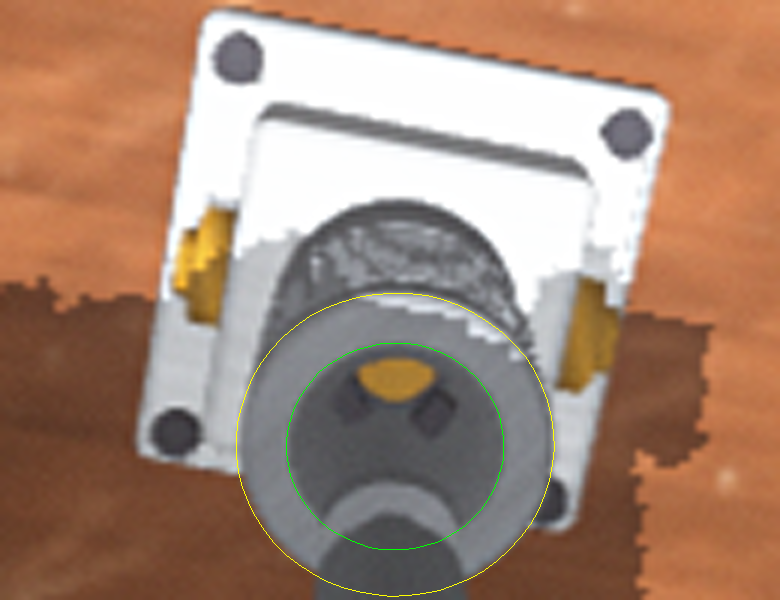

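>>> {"fn": "servo_tool", "kwargs": {"targets": [[[0, 0, 0, -0.3, 0.5, 5, 0], [0, 0, 0, 0, 0, 8, 0], [0, 0, 0, 0, 0, 8, 0], [0, 0, 0, 0, 0, 8, 0], [0, 0, 0, 0, 0, 6, 0], [0, 0, 0, 0, 0, 3, 0], [0, 0, 0, 0, 0, 0, 0], [0, 0, 0, 0, 0, 0, 0]]]}}

```text
time: 18.95
eef_pos: [0.5683, 0.2039, 0.1744]
ee_rot: [3.142, -0.0, 0.19]
force: [0.2, 1.2, -1.8]
opening: 0.0201
```

```bash
python3 - <<'E'
from h import *
s=st()
p=env.snapshot("wrist");overlay(p,[(.5689,.2039,.103,.014),(.5689,.2039,.103,.0205)],(220,180,430,400),3.0,"pics/m.png")
E
```

```text
t 18.95 pos [0.5683 0.2039 0.1744] rot [ 3.1416e+00 -2.0000e-04  1.8980e-01] F [ 0.2  1.2 -1.8] op 0.0201 q [ 0.27  0.39  1.52 -0.    1.22  1.66]
```

View pics/m.png

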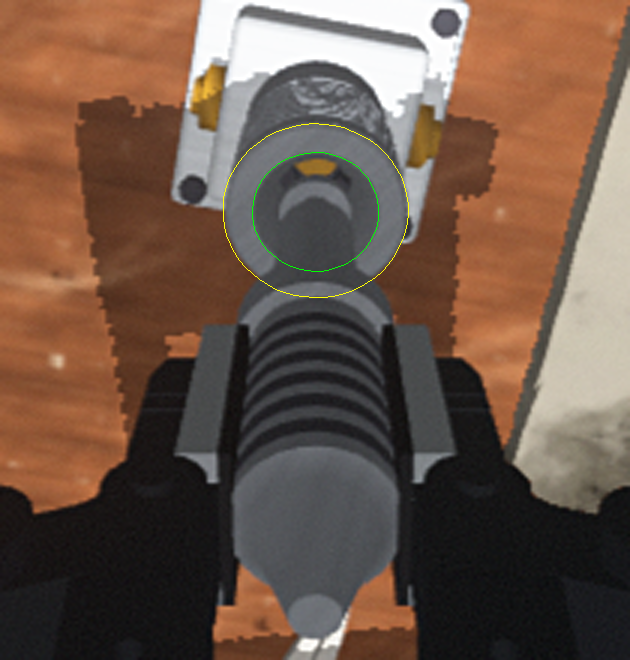

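>>> {"fn": "servo_tool", "kwargs": {"targets": [[[0, 0, 0, 0, 0, 2, 0], [0, 0, 0, 0, 0, 2, 0], [0, 0, 0, 0, 0, 1.5, 0], [0, 0, 0, 0, 0, 1, 0], [0, 0, 0, 0, 0, 0.5, 0], [0, 0, 0, 0, 0, 0, 0], [0, 0, 0, 0, 0, 0, 0], [0, 0, 0, 0, 0, 0, 0]]]}}

```text
time: 19.8
eef_pos: [0.5682, 0.2039, 0.1674]
ee_rot: [-3.142, -0.0, 0.19]
force: [-0.5, -0.2, -1.8]
opening: 0.0202
```

>>> {"fn": "servo_tool", "kwargs": {"targets": [[[0, 0, 0, 0, 0, 1, 0], [0, 0, 0, 0, 0, 1, 0], [0, 0, 0, 0, 0, 1, 0], [0, 0, 0, 0, 0, 1, 0], [0, 0, 0, 0, 0, 0, 0], [0, 0, 0, 0, 0, 0, 0], [0, 0, 0, 0, 0, 0, 0], [0, 0, 0, 0, 0, 0, 0]]]}}

```text
time: 20.6
eef_pos: [0.5682, 0.2038, 0.1634]
ee_rot: [3.142, -0.0, 0.19]
force: [0.8, 0.1, -2.2]
opening: 0.0202
```

>>> {"fn": "servo_tool", "kwargs": {"targets": [[[0, 0, 0, 0, 0, 1, 0], [0, 0, 0, 0, 0, 1, 0], [0, 0, 0, 0, 0, 1, 0], [0, 0, 0, 0, 0, 1, 0], [0, 0, 0, 0, 0, 0, 0], [0, 0, 0, 0, 0, 0, 0], [0, 0, 0, 0, 0, 0, 0], [0, 0, 0, 0, 0, 0, 0]]]}}

```text
time: 21.4
eef_pos: [0.5682, 0.2038, 0.1594]
ee_rot: [-3.142, -0.0, 0.19]
force: [0.7, -0.6, -1.0]
opening: 0.0199
```

>>> {"fn": "servo_tool", "kwargs": {"targets": [[[0, 0, 0, 0, 0, 1, 0], [0, 0, 0, 0, 0, 1, 0], [0, 0, 0, 0, 0, 1, 0], [0, 0, 0, 0, 0, 0, 0], [0, 0, 0, 0, 0, 0, 0], [0, 0, 0, 0, 0, 0, 0], [0, 0, 0, 0, 0, 0, 0], [0, 0, 0, 0, 0, 0, 0]]]}}

```text
time: 22.2
eef_pos: [0.5682, 0.2038, 0.1564]
ee_rot: [3.142, -0.0, 0.19]
force: [-0.6, -1.0, -2.1]
opening: 0.0201
```

>>> {"fn": "servo_tool", "kwargs": {"targets": [[[0, 0, 0, 0, 0, 1, 0], [0, 0, 0, 0, 0, 1, 0], [0, 0, 0, 0, 0, 1, 0], [0, 0, 0, 0, 0, 0, 0], [0, 0, 0, 0, 0, 0, 0], [0, 0, 0, 0, 0, 0, 0], [0, 0, 0, 0, 0, 0, 0], [0, 0, 0, 0, 0, 0, 0]]]}}

```text
time: 23.0
eef_pos: [0.5685, 0.2039, 0.1536]
ee_rot: [-3.141, -0.001, 0.19]
force: [0.8, 0.4, 4.2]
opening: 0.0199
```

>>> {"fn": "servo_tool", "kwargs": {"targets": [[[0, 0, 0, 0, 0, 1, 0], [0, 0, 0, 0, 0, 1, 0], [0, 0, 0, 0, 0, 1, 0], [0, 0, 0, 0, 0, 0, 0], [0, 0, 0, 0, 0, 0, 0], [0, 0, 0, 0, 0, 0, 0], [0, 0, 0, 0, 0, 0, 0], [0, 0, 0, 0, 0, 0, 0]]]}}

```text
time: 23.8
eef_pos: [0.5678, 0.2037, 0.1497]
ee_rot: [3.142, 0.001, 0.19]
force: [0.9, 1.0, -3.9]
opening: 0.02
```

>>> {"fn": "servo_tool", "kwargs": {"targets": [[[0, 0, 0, 0, 0, 1, 0], [0, 0, 0, 0, 0, 1, 0], [0, 0, 0, 0, 0, 0, 0], [0, 0, 0, 0, 0, 0, 0], [0, 0, 0, 0, 0, 0, 0], [0, 0, 0, 0, 0, 0, 0], [0, 0, 0, 0, 0, 0, 0], [0, 0, 0, 0, 0, 0, 0]]]}}

```text
time: 24.6
eef_pos: [0.568, 0.2038, 0.1482]
ee_rot: [3.142, 0.0, 0.19]
force: [0.3, 0.1, -0.5]
opening: 0.0205
```

>>> {"fn": "servo_tool", "kwargs": {"targets": [[[0, 0, 0, 0, 0, 1, 0], [0, 0, 0, 0, 0, 0.5, 0], [0, 0, 0, 0, 0, 0, 0], [0, 0, 0, 0, 0, 0, 0], [0, 0, 0, 0, 0, 0, 0], [0, 0, 0, 0, 0, 0, 0], [0, 0, 0, 0, 0, 0, 0], [0, 0, 0, 0, 0, 0, 0]]]}}

```text
time: 25.4
eef_pos: [0.5682, 0.2038, 0.1469]
ee_rot: [-3.142, -0.0, 0.19]
force: [1.3, -0.6, 1.0]
opening: 0.0202
```

>>> {"fn": "servo_tool", "kwargs": {"targets": [[[0, 0, 0, 0, 0, 0.5, 0], [0, 0, 0, 0, 0, 0.5, 0], [0, 0, 0, 0, 0, 0, 0], [0, 0, 0, 0, 0, 0, 0], [0, 0, 0, 0, 0, 0, 0], [0, 0, 0, 0, 0, 0, 0], [0, 0, 0, 0, 0, 0, 0], [0, 0, 0, 0, 0, 0, 0]]]}}

```text
time: 26.2
eef_pos: [0.5681, 0.2038, 0.1457]
ee_rot: [3.142, 0.0, 0.19]
force: [0.7, 0.4, -0.7]
opening: 0.0199
```

>>> {"fn": "servo_tool", "kwargs": {"targets": [[[0, 0, 0, 0, 0, 0.5, 0], [0, 0, 0, 0, 0, 0.5, 0], [0, 0, 0, 0, 0, 0, 0], [0, 0, 0, 0, 0, 0, 0], [0, 0, 0, 0, 0, 0, 0], [0, 0, 0, 0, 0, 0, 0], [0, 0, 0, 0, 0, 0, 0], [0, 0, 0, 0, 0, 0, 0]]]}}

```text
time: 27.0
eef_pos: [0.5681, 0.2038, 0.1448]
ee_rot: [-3.142, 0.0, 0.19]
force: [0.6, 0.1, -0.2]
opening: 0.0199
```

>>> {"fn": "servo_tool", "kwargs": {"targets": [[[0, 0, 0, 0, 0, 0.5, 0], [0, 0, 0, 0, 0, 0.5, 0], [0, 0, 0, 0, 0, 0, 0], [0, 0, 0, 0, 0, 0, 0], [0, 0, 0, 0, 0, 0, 0], [0, 0, 0, 0, 0, 0, 0], [0, 0, 0, 0, 0, 0, 0], [0, 0, 0, 0, 0, 0, 0]]]}}

```text
time: 27.8
eef_pos: [0.5683, 0.2039, 0.144]
ee_rot: [-3.142, -0.0, 0.19]
force: [0.4, -0.3, 4.4]
opening: 0.02
```

>>> {"fn": "servo_tool", "kwargs": {"targets": [[[0, 0, 0, 0, 0, 0.5, 0], [0, 0, 0, 0, 0, 0.5, 0], [0, 0, 0, 0, 0, 0, 0], [0, 0, 0, 0, 0, 0, 0], [0, 0, 0, 0, 0, 0, 0], [0, 0, 0, 0, 0, 0, 0], [0, 0, 0, 0, 0, 0, 0], [0, 0, 0, 0, 0, 0, 0]]]}}

```text
time: 28.6
eef_pos: [0.5683, 0.2038, 0.1431]
ee_rot: [-3.142, -0.001, 0.19]
force: [0.5, -0.1, 5.2]
opening: 0.02
```

>>> {"fn": "servo_tool", "kwargs": {"targets": [[[0, 0, 0, 0, 0, 0.5, 0], [0, 0, 0, 0, 0, 0.5, 0], [0, 0, 0, 0, 0, 0, 0], [0, 0, 0, 0, 0, 0, 0], [0, 0, 0, 0, 0, 0, 0], [0, 0, 0, 0, 0, 0, 0], [0, 0, 0, 0, 0, 0, 0], [0, 0, 0, 0, 0, 0, 0]]]}}

```text
time: 29.4
eef_pos: [0.5684, 0.2039, 0.1425]
ee_rot: [-3.142, -0.001, 0.19]
force: [0.2, 0.3, 6.9]
opening: 0.0202
```

>>> {"fn": "servo_tool", "kwargs": {"targets": [[[0, 0, 0, 0, 0, 0.5, 0], [0, 0, 0, 0, 0, 0.5, 0], [0, 0, 0, 0, 0, 0, 0], [0, 0, 0, 0, 0, 0, 0], [0, 0, 0, 0, 0, 0, 0], [0, 0, 0, 0, 0, 0, 0], [0, 0, 0, 0, 0, 0, 0], [0, 0, 0, 0, 0, 0, 0]]]}}

```text
time: 30.2
eef_pos: [0.5685, 0.2039, 0.1417]
ee_rot: [-3.142, -0.001, 0.19]
force: [-0.3, -0.8, 8.9]
opening: 0.0203
```

>>> {"fn": "servo_tool", "kwargs": {"targets": [[[0, 0, 0, 0, 0, 0.5, 0], [0, 0, 0, 0, 0, 0.5, 0], [0, 0, 0, 0, 0, 0, 0], [0, 0, 0, 0, 0, 0, 0], [0, 0, 0, 0, 0, 0, 0], [0, 0, 0, 0, 0, 0, 0], [0, 0, 0, 0, 0, 0, 0], [0, 0, 0, 0, 0, 0, 0]]]}}

```text
time: 31.0
eef_pos: [0.5686, 0.2039, 0.141]
ee_rot: [-3.142, -0.001, 0.19]
force: [-0.6, -0.3, 10.1]
opening: 0.0203
```

>>> {"fn": "servo_tool", "kwargs": {"targets": [[[0, 0, 0, 0, 0, 0.5, 0], [0, 0, 0, 0, 0, 0.5, 0], [0, 0, 0, 0, 0, 0, 0], [0, 0, 0, 0, 0, 0, 0], [0, 0, 0, 0, 0, 0, 0], [0, 0, 0, 0, 0, 0, 0], [0, 0, 0, 0, 0, 0, 0], [0, 0, 0, 0, 0, 0, 0]]]}}

```text
time: 31.8
eef_pos: [0.5684, 0.2041, 0.1402]
ee_rot: [-3.141, -0.001, 0.19]
force: [-0.9, 0.1, 10.7]
opening: 0.0201
```

>>> {"fn": "servo_tool", "kwargs": {"targets": [[[0, 0, 0, 0, 0, 0.5, 0], [0, 0, 0, 0, 0, 0.5, 0], [0, 0, 0, 0, 0, 0, 0], [0, 0, 0, 0, 0, 0, 0], [0, 0, 0, 0, 0, 0, 0], [0, 0, 0, 0, 0, 0, 0], [0, 0, 0, 0, 0, 0, 0], [0, 0, 0, 0, 0, 0, 0]]]}}

```text
time: 32.6
eef_pos: [0.5685, 0.2041, 0.1396]
ee_rot: [-3.141, -0.002, 0.19]
force: [-0.8, -0.6, 12.5]
opening: 0.0199
```

>>> {"fn": "servo_tool", "kwargs": {"targets": [[[0, 0, 0, 0, 0, 0.4, 0], [0, 0, 0, 0, 0, 0.4, 0], [0, 0, 0, 0, 0, 0, 0], [0, 0, 0, 0, 0, 0, 0], [0, 0, 0, 0, 0, 0, 0], [0, 0, 0, 0, 0, 0, 0], [0, 0, 0, 0, 0, 0, 0], [0, 0, 0, 0, 0, 0, 0]]]}}

```text
time: 33.4
eef_pos: [0.5686, 0.2041, 0.139]
ee_rot: [-3.141, -0.002, 0.19]
force: [-2.0, -0.3, 14.1]
opening: 0.0198
```

>>> {"fn": "servo_tool", "kwargs": {"targets": [[[0, 0, 0, 0, 0, -0.5, 0], [0, 0, 0, 0, 0, -0.5, 0], [0, 0, 0, 0, 0, -0.5, 0], [0, 0, 0, 0, 0, -0.5, 0], [0, 0, 0, 0, 0, -0.5, 0], [0, 0, 0, 0, 0, 0, 0], [0, 0, 0, 0, 0, 0, 0], [0, 0, 0, 0, 0, 0, 0]]]}}

```text
time: 34.2
eef_pos: [0.5682, 0.204, 0.1402]
ee_rot: [-3.141, -0.001, 0.19]
force: [-0.5, -0.6, 7.5]
opening: 0.0201
```

>>> {"fn": "servo_tool", "kwargs": {"targets": [[[0, 0, 0, 0, 0, -0.5, 0], [0, 0, 0, 0, 0, -0.5, 0], [0, 0, 0, 0, 0, -0.5, 0], [0, 0, 0, 0, 0, 0, 0], [0, 0, 0, 0, 0, 0, 0], [0, 0, 0, 0, 0, 0, 0], [0, 0, 0, 0, 0, 0, 0], [0, 0, 0, 0, 0, 0, 0]]]}}

```text
time: 35.0
eef_pos: [0.5678, 0.2039, 0.1404]
ee_rot: [-3.141, 0.001, 0.19]
force: [1.5, 1.0, -3.9]
opening: 0.0201
```

>>> {"fn": "servo_tool", "kwargs": {"targets": [[[0, 0, 0, 0, 0, 0.4, 0], [0, 0, 0, 0, 0, 0, 0], [0, 0, 0, 0, 0, 0, 0.3], [0, 0, 0, 0, 0, 0, 0.4], [0, 0, 0, 0, 0, 0, 0.5], [0, 0, 0, 0, 0, 0, 0.6], [0, 0, 0, 0, 0, 0, 0.6], [0, 0, 0, 0, 0, 0, 0.6]]]}}

```text
time: 35.8
eef_pos: [0.5682, 0.2038, 0.1407]
ee_rot: [3.142, -0.0, 0.19]
force: [-0.7, 0.4, 0.7]
opening: 0.0514
```

>>> {"fn": "servo_tool", "kwargs": {"targets": [[[0, 0, 0, 0, 0, -10, 0.6], [0, 0, 0, 0, 0, -20, 0.6], [0, 0, 0, 0, 0, -30, 0.6], [0, 0, 0, 0, 0, -30, 0.6], [0, 0, 0, 0, 0, -20, 0.6], [0, 0, 0, 0, 0, -5, 0.6], [0, 0, 0, 0, 0, 0, 0.6], [0, 0, 0, 0, 0, 0, 0.6]]]}}

```text
time: 36.6
eef_pos: [0.5674, 0.2036, 0.2546]
ee_rot: [3.141, 0.002, 0.19]
force: [0.1, -0.0, 0.1]
opening: 0.0515
```

```bash
python3 - <<'E'
from h import *
s=st();x,y=.5689,.2039;z=.1404-.084
p=env.snapshot("wrist");overlay(p,[(x,y,.103,.0205),(x,y,z+.12,.011),(x,y,z+.136,.003),(x,y,z+.078,.0135)],(180,100,480,320),2.6,"pics/n.png")
p=env.snapshot("side");overlay(p,[(x,y,.103,.0205),(x,y,z+.12,.011),(x,y,z+.136,.003),(x,y,z+.078,.0135)],(210,120,370,240),5,"pics/n2.png")
E
```

```text
t 36.6 pos [0.5674 0.2036 0.2546] rot [3.1414e+00 1.9000e-03 1.8980e-01] F [ 0.1 -0.   0.1] op 0.0515 q [ 0.27  0.33  1.41 -0.    1.4   1.66]
```

View pics/n.png

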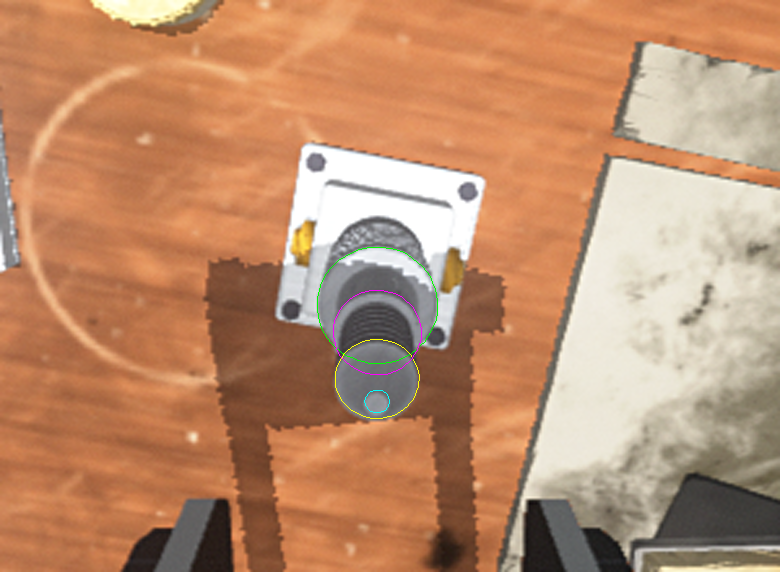

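View pics/n2.png

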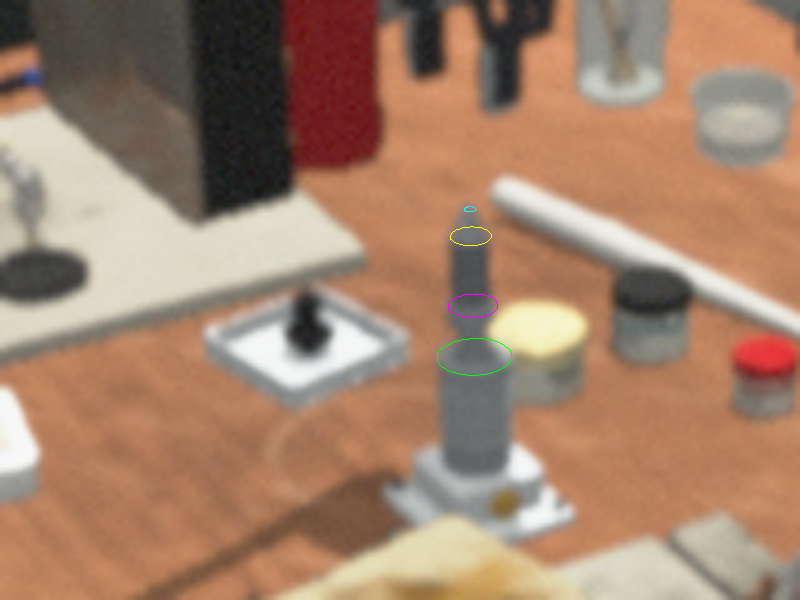

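```bash
python3 - <<'E'
from h import *
print(env.finish_job());st()
E
```

```text
the job is handed in; nothing more can be done
None
the job is handed in; nothing more can be done
```

I moved the dust cap from the coupling into the tray, where it stands upright. The pointed nozzle, which stood in the far hole of the block, is now pushed into the coupling past the grip. I handed the job in at about 37 s.

**Push:** I read the force only at the end of each move.
- The jaws read about 6 N at roughly 33 mm deep.
- The valve came in at roughly 43 mm.
- I stopped about 5 mm past that. My highest reading was about 16 N including the nozzle's weight, below the 20 N expected at the hard floor.

**Grip check:** When I backed off, the force swung from +7.5 to −3.9 N while the TCP moved only about 0.2 mm. The jaws were therefore holding the shoulder.

**Final look:** After release, the last wrist and side pictures show the nozzle upright at the predicted height and on the axis, within about 1 mm. The cap is in the tray and the gripper is clear above. I did not look at the fan nozzle again after lifting out the pointed one; it was in its hole then. I worked away from it and the bystanders after that, and made no final check of them all.

**Disagreements:** The top camera placed the coupling about 5 mm away from where the wrist camera did. I used the wrist camera, and the fit bore it out. The networks sometimes mislabelled things, such as giving "blow_nozzle" for the orange and blue look-alikes, so I chose the nozzle from the enlarged crop.

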